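Close a model gearbox and hold it shut

TASK

Put the yellow gear, hub up, fully down on the shaft in the blue lower gearbox half and let go of it; then fit the blue upper half over it onto the two dowels and press it down against the spring plungers until the halves meet flush. Finish while still holding the pair pressed shut: the robot stays there pushing and does not let go. Leave the other things on the bench where they are.

Things in the scene. Friction and masses are not known exactly. Their poses are not given: they have to be found in the camera images.
- base: Lower half of a blue gearbox housing, fixed to the bench, 132 (x) x 84 (y) mm, 30 mm high, on a dark 170 x 100 x 6 mm foot plate. Origin: centre of its underside on the bench; z up. Its top is the joint face, at 30 mm. An open pocket 72 (x) x 68 (y) mm goes down to a floor at 10 mm. At its corners two dowels and, crosswise, two brass plungers.
- shaft_top (a point): Top of the fixed upright steel shaft at the centre of the pocket (x = y = 0 of the lower half), 56 mm above the bench. The shaft is 9 mm in diameter, its top 6 mm a blunt cone.
- dowel_a (a point): Top centre of the steel dowel at (52, 24) mm of the lower half. Both dowels are 10 mm in diameter, reach 48 mm above the bench (18 mm above the joint face) and taper to 4 mm diameter over the top 8 mm.
- dowel_b (a point): Top centre of the like dowel at (-52, -24) mm.
- gear_hub (a point): Yellow gear, loose, hub up on the bench, about 80 g: toothed disc 62 mm across, 12 mm thick, round hub of 22 mm diameter above it, 52 mm high in all, 14 mm through bore. This point is on its axis 36 mm above its underside, where the hub can be gripped from above; z up. Home on the shaft the gear rests on the pocket floor, this point 46 mm above the bench.
- cover_grip (a point): Loose blue upper half, about 220 g, right side up: flange 132 (x) x 84 x 12 mm, above it a box 86 x 80 mm, roof at 42 mm (hollow, 36 mm free height inside), on the roof's centre an aluminium grip block 44 (x) x 24 (y) mm, top at 76 mm. This point: centre of the block, 65 mm above the underside; z up. When the halves meet it is 95 mm above the bench, over the shaft.
- hole_a (a point): Top centre of the dowel hole at (52, 24) mm of the upper half, 12 mm above its underside. Both holes are 12 mm in diameter and go through the flange. The upper half fits as well turned by half a turn.
- hole_b (a point): Top centre of the like hole at (-52, -24) mm.
- plunger_a (a joint): How far the 12 mm brass spring plunger at (52, -24) mm of the lower half is pushed in, m: 0 free (6 mm proud of the joint face), 0.006 when the halves meet. The two plungers together push the upper half up with about 4 N at first contact and 8 N when shut: unpressed, it rises 6 mm again.
- plunger_b (a joint): The same for the plunger at (-52, 24) mm.
- wheel: Bystander: cream-white scooter wheel lying flat, 72 mm diameter, 24 mm high; origin under its centre.
- cork: Bystander: cork standing up, 30 mm diameter, 38 mm high; origin under its centre.
- driver: Bystander: screwdriver with green handle lying on the bench, along its x; origin near its middle.
- oil: Bystander: small black bottle with a red cap, 36 mm diameter, 85 mm high; origin under its centre.
- spanner: Bystander: steel spanner lying on the bench, along its x; origin near its middle.
- puck: Bystander: small square of light wood, 70 x 70 x 12 mm; origin under its centre.
- marker: Bystander: red marker lying on the bench, 14 mm thick, about 110 mm long; origin under its middle.
Mind the look-alikes: they are no part of the job. What is shaped like the part that bears cover_grip but pink or purple is not meant.

How it is judged:
By the outcome, as a careful person would: the job done as asked, in the order asked, and still so for the second after the job is handed in, while the arm keeps its last pose, push and grip.
It also fails if it takes over 59 s, if anything falls off the work surface, if the arm or the gripper's body presses on something with over 40 N, if the wrist force passes 120 N, or if a joint passes its speed limit or range.

ROBOT

A 6-joint arm with a two-finger parallel gripper is mounted at the origin on the work surface. World frame = base frame: x ahead of the robot, y to its left, z up, the work surface at z = 0. Lengths are in m, angles in rad, forces in N, time in s.
With the tool pointing down it reaches from about 0.3 to 0.75 m from the base axis. Payload 8.5 kg.
Tool frame: the origin (TCP) lies at the centre of the arm's flange, where the gripper is bolted on; the fingertips stand 173 mm ahead of it and the grasp point (between the pads) lies 155 mm ahead of it; z points along the fingers, y is the line along which they close (so a half turn about z gives the same grasp; the last joint's range is limited). The gripper opens to 85 mm and grips with 20 to 120 N. Pads are 22 mm wide; open, the fingers measure 114 mm over their backs; the gripper's body (76 mm by 85 mm) begins 54 mm behind the grasp point. The pads swing forward as they close: fully open they stand 13 mm farther back than shut.
Start: joints at [-1.486, 0.381, 1.297, -0, 1.464, -0.215], TCP at [0.162, -0.525, 0.405] pointing down, gripper open.
Joint ranges: [-3.11, 3.11], [-0.89, 2.33], [0.22, 2.48], [-1.42, 4.56], [0.17, 2.85], [-2.88, 2.88]. Speed limits (rad/s): [2.39, 2.39, 3.14, 3.14, 3.14, 3.14].

INTERFACE

Orientations are given as a rotation vector (axis times angle).
In Python, from plant import ctrl gives the robot as it stands. The module is installed in compiled form; this text tells all that it offers.
- The arm moves only by the tool step_arm, never from a script. Its argument "deltas" is text: rows parted by semicolons, each of 5 numbers parted by spaces: the shift along the tool's x, y, z in units of 40 mm (1.0 is 40 mm), then the turn about the tool's z in units of 5 degrees (1.0 is 5 degrees), then the gripper's target within -1 to 1 (shut at 1, half-way at 0, fully open at -1). In form: tx ty tz yaw gripper; .... A call has 1 to 12 rows; each row shifts and turns the commanded pose from where the row before left it, along the tool's axes as they then stand; what a row does not reach is not made up. A row lasts 1/10 s, in which the tool goes at most 50 mm and 8.59 degrees, less where a joint would pass 70% of its speed; a pose out of reach is approached as far as the arm can. A call is refused whole if a number of a shift passes 1 or a number of a turn 1, either way. A call with a gripper value outside its range is refused whole. The fingers move at their own pace and stop on an object; "newtons" is the grip in N (left out, the last holds). Time passes only in rows, so rows that do not move let the fingers close. It gives the time, the measured TCP pose, the force, the opening and the grip force at its end, in the units of the state.
- ctrl.read_state(): the state, without advancing time (a new reading comes with each control period).
- ctrl.read_camera(name): name is "side" or "top" or "wrist"; returns a dict with "color" (400x640x3 uint8, red, green, blue), "vertical_fov" (degrees; the focal length in pixels is half the picture's height over the tangent of half this angle, whatever the lens; pixels are square), "cx", "cy" (the principal point, pixels), "position" and "attitude" of the camera in the world; the wrist camera has in their place "tool_from_camera" (4x4, takes a point from camera to tool coordinates, whose origin is the TCP and whose axes are the flange's). Camera axes: x right, y up, looking along -z (the intrinsics and any distortion apply to the point x, -y, -z); pixel columns grow to the right and rows downward; lengths in m; the calibration is good to about 2 mm. The wrist camera is an equidistant fisheye: a pixel r from the principal point sees the ray r / f radians off the axis. A picture is of the moment at which its call begins: read the wrist's pose just before it. There is no depth.
- ctrl.finish_job(): hands the job in; it is judged then, once.
Trained networks look in a picture, given as the dict that the camera call returned (one of the last four; its "shot" number tells which), for a name from the list of things; names that differ only in an ending like _2 or _b are one class to them, and where a whole thing is asked for, a point or a joint stands for the part that bears it (a point fixed in the world has none). Each returns a list of dicts, best first, with "p" (0 to 1); they miss things now and then, are a little off and sometimes report something else, mostly with a low value. They report only what shows in the picture. A call takes as long as a camera call. They do not tell look-alikes from the thing itself.
- ctrl.silhouettes(name, picture): "mask" (400x640 bool, what is visible of it) and "extent" ([left, top, width, height] in pixels, round what is visible of it).
- ctrl.tip_of(name, picture): "centre" ([row, column] in pixels: a listed point, or the origin of a listed thing).
The state is a dict: "time": time; "joint_positions": joint angles; "joint_vel": joint speeds; "joint_efforts": joint torques, N m; "position": TCP position; "tool_rot": TCP orientation; "contact_force": force on the tool from outside, world axes, zero at the start; "torque": the same for the moment, N m; "grip_width": opening from 0.0 (shut) to 1.0 (fully open); "grasp_force": force on a finger pad.
Only numpy, scipy, OpenCV 4.12 (cv2) and the standard library are available. Lean on these libraries where they do the work, as an engineer would, in place of code of your own. Each camera call takes 0.05 s, during which the arm holds its last target. There are 200 camera calls.

## Working session

There is one attempt and no reset: what is moved stays moved. The work goes in short steps, Python scripts to look and compute and a tool call to move; the robot and the scene stay as the last step left them, time stands still between calls to the robot, and variables do not carry over. Pictures are saved under pics/ and viewed, at most 10 in all, crops included, and the job is handed in when it is done.

Besides the shell and the picture viewer there is one more tool, called after "Call:" by a JSON object that holds its "fn" and its "kwargs", one argument or row to a line. step_arm: Moves the arm, as the interface text tells. Its arguments: {"type":"object","properties":{"deltas":{"type":"string"},"newtons":{"type":"number"}},"required":["deltas"]}

```bash
mkdir -p pics; cat > h.py <<'E'
import numpy as np, cv2
from scipy.spatial.transform import Rotation as R
from plant import ctrl
def att(c):
    a=np.array(c["attitude"],float)
    return a if a.shape==(3,3) else (R.from_rotvec(a).as_matrix() if a.size==3 else None)
def pose(c,s=None):
    if "position" in c: return att(c),np.array(c["position"])
    T=np.array(c["tool_from_camera"]); Rt=R.from_rotvec(s["tool_rot"]).as_matrix()
    return Rt@T[:3,:3], Rt@T[:3,3]+np.array(s["position"])
def ray(c,rc,s=None):
    f=200/np.tan(np.radians(c["vertical_fov"])/2)
    u=(rc[1]-c["cx"])/f; v=(rc[0]-c["cy"])/f
    if "position" in c: d=np.array([u,-v,-1.])
    else:
        r=np.hypot(u,v); k=np.sin(r)/max(r,1e-9); d=np.array([u*k,-v*k,-np.cos(r)])
    Rm,p=pose(c,s); return p,Rm@d
def onz(c,rc,z,s=None):
    p,d=ray(c,rc,s); return p+d*(z-p[2])/d[2]
def save(c,n): cv2.imwrite("pics/"+n,c["color"][:,:,::-1])
E
python3 - <<'E'
from h import *
s=ctrl.read_state(); print(s)
Z=dict(shaft_top=.056,dowel_a=.048,gear_hub=.036,cover_grip=.065,hole_a=.012,base=0,plunger_a=.036)
ims=[]
for n in("top","side"):
    c=ctrl.read_camera(n); ims.append(c["color"])
    print(n,{k:v for k,v in c.items() if k!="color"})
    for k,z in Z.items():
        try:
            for d in ctrl.tip_of(k,c)[:4]: print(k,round(d["p"],2),np.round(d["centre"]),np.round(onz(c,d["centre"],z),4))
        except Exception as e: print(k,e)
cv2.imwrite("pics/a.png",cv2.resize(np.vstack(ims)[:,:,::-1],(480,600)))
save(dict(color=ims[0]),"top.png")
E
```

```text
{'time': 0.0, 'joint_positions': array([-1.48627116e+00,  3.81221827e-01,  1.29826410e+00,  3.14669051e-05,
        1.46360473e+00, -2.15317233e-01]), 'joint_vel': array([-0.00031959,  0.00095175,  0.00137571,  0.00104368, -0.00055543,
        0.00158707]), 'joint_efforts': array([ 8.98345970e-04, -4.48464310e+01, -2.31276834e+01, -2.18938108e-04,
        4.64737153e-03, -1.24345257e-05]), 'position': array([ 0.16244121, -0.52542345,  0.40409659]), 'tool_rot': array([-3.10487771e+00, -4.69000745e-01, -2.02710096e-04]), 'contact_force': array([0.38282947, 1.0014974 , 0.3914988 ]), 'torque': array([-0.05215655,  0.03969235,  0.02202663]), 'grasp_force': 0.0, 'grip_width': 0.9971817287715359}
top {'vertical_fov': 48.01120929850231, 'cx': 324.66344952243355, 'cy': 195.89032415743523, 'position': array([ 0.41035581, -0.05714747,  1.62469318]), 'attitude': array([ 0.04494004, -0.0510037 , -1.54924159]), 'shot': 1}
shaft_top 0.98 [182. 313.] [ 0.556  -0.0217  0.056 ]
dowel_a 0.97 [193. 321.] [ 0.5174 -0.0488  0.048 ]
dowel_a 0.81 [168. 299.] [0.6045 0.0293 0.048 ]
gear_hub 0.53 [209. 224.] 
[... 1003 characters left out ...]
6122 0.0256 0.048 ]
dowel_a 0.84 [211. 318.] [ 0.5211 -0.0598  0.048 ]
gear_hub 0.94 [299. 310.] [0.447  0.2864 0.036 ]
cover_grip 0.68 [218. 370.] [ 0.3421 -0.0476  0.065 ]
cover_grip 0.63 [131. 385.] [ 0.3772 -0.659   0.065 ]
cover_grip 0.58 [181. 355.] [ 0.4313 -0.2398  0.065 ]
cover_grip 0.23 [336. 213.] [0.6291 0.4684 0.065 ]
hole_a 0.94 [181. 363.] [ 0.414  -0.3247  0.012 ]
hole_a 0.92 [190. 337.] [ 0.4959 -0.2405  0.012 ]
hole_a 0.77 [138. 377.] [ 0.4118 -0.6781  0.012 ]
hole_a 0.72 [241. 373.] [ 0.3234 -0.0012  0.012 ]
base 0.91 [228. 302.] [ 0.564  -0.0152  0.    ]
plunger_a it knows: base, cork, cover_grip, dowel, driver, gear_hub, hole, marker, oil, puck, shaft_top, spanner, wheel
```

View pics/top.png

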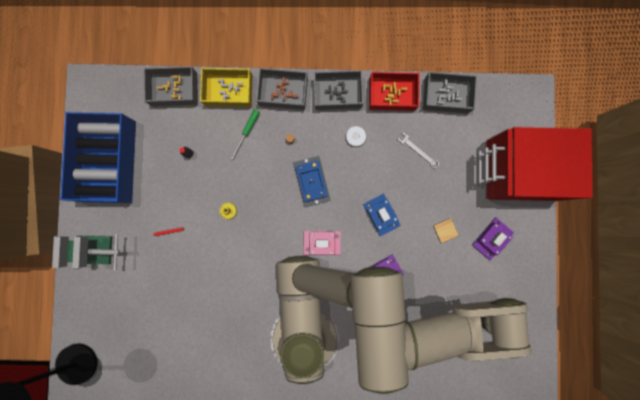

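View pics/a.png

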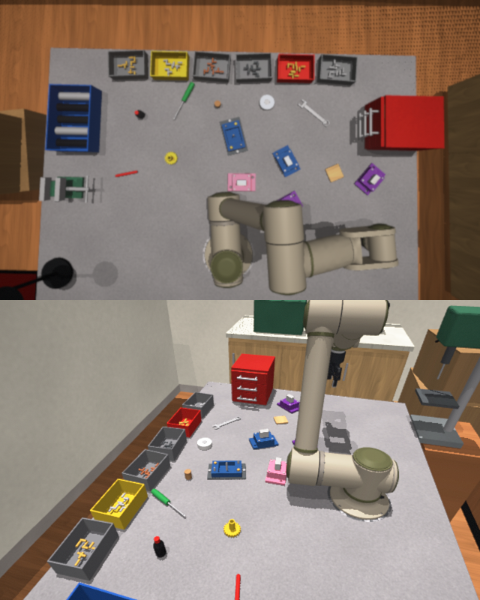

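Top view: blue base at (col 311, row 181), blue cover at (382, 214), gear at (228, 211). The pink cover (322, 243) and purple ones (495, 238; 388, 265) are decoys. I'll go over the blue cover first.

Call:
{"fn": "step_arm", "kwargs": {
  "deltas": "0.4 -0.2 0 0 -1;0.85 -0.4 0 0 -1;0.85 -0.4 0 0 -1;0.85 -0.4 0 0 -1;0.85 -0.4 0 0 -1;0.85 -0.4 0 0 -1;0.85 -0.4 0 0 -1;0.85 -0.4 0 0 -1;0.85 -0.4 0 0 -1;0.85 -0.4 0 0 -1;0.4 -0.2 0 0 -1;0 0 0 0 -1"
}}

```text
time: 1.9
position: [0.4393, -0.2703, 0.4048]
tool_rot: [-3.105, -0.475, -0.0]
contact_force: [0.2, -0.8, -0.6]
grip_width: 0.997
grasp_force: 0.0
```

```bash
cat >> h.py <<'E'
Z=dict(shaft_top=.056,dowel_a=.048,gear_hub=.036,cover_grip=.065,hole_a=.012)
def look(names,fn=None,Zs={}):
    s=ctrl.read_state(); c=ctrl.read_camera("wrist")
    if fn: save(c,fn)
    print("t",round(s["time"],2),np.round(s["position"],4),"yaw",np.round(np.degrees(2*np.arctan2(s["tool_rot"][1],s["tool_rot"][0])),2))
    for k in names:
        for d in ctrl.tip_of(k,c)[:5]:
            if d["p"]>.2: print(k,round(d["p"],2),np.round(d["centre"],1),np.round(onz(c,d["centre"],{**Z,**Zs}[k],s),4))
    return s,c
E
python3 - <<'E'
from h import *
s,c=look(["cover_grip","hole_a","shaft_top","dowel_a"],"w1.png")
print(c["tool_from_camera"],s["tool_rot"])
E
```

```text
t 1.9 [ 0.4393 -0.2703  0.4048] yaw -342.61
cover_grip 0.88 [172.  316.6] [ 0.448 -0.266  0.065]
cover_grip 0.74 [319.3 269.3] [ 0.2448 -0.2649  0.065 ]
cover_grip 0.68 [298.8 546.2] [ 0.3706 -0.6676  0.065 ]
cover_grip 0.65 [202.8 124.9] [ 0.346  -0.0533  0.065 ]
hole_a 0.97 [318.9 251.7] [ 0.1883 -0.2423  0.012 ]
hole_a 0.97 [186.2 178.6] [ 0.3662 -0.1029  0.012 ]
hole_a 0.95 [200.1 343.4] [ 0.4116 -0.3116  0.012 ]
hole_a 0.91 [280.8 308.9] [ 0.2856 -0.305   0.012 ]
hole_a 0.81 [255.2 550.2] [ 0.4257 -0.682   0.012 ]
shaft_top 0.93 [ 18.  136.3] [ 0.5623 -0.0172  0.056 ]
dowel_a 0.6 [ 58.2 150.4] [ 0.5188 -0.0473  0.048 ]
[[ 8.63628070e-05  9.45468631e-01  3.25713157e-01  8.44163209e-02]
 [ 9.99999715e-01 -3.25884391e-04  6.80815871e-04  4.62359475e-04]
 [ 7.49834884e-04  3.25713005e-01 -9.45468390e-01  3.22256235e-02]
 [ 0.00000000e+00  0.00000000e+00  0.00000000e+00  1.00000000e+00]] [-3.10515400e+00 -4.74833525e-01 -4.95385170e-04]
```

View pics/w1.png

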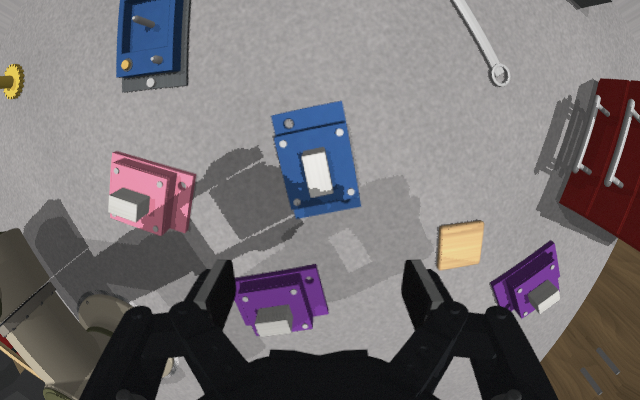

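The blue cover's block is at (316, 172) with holes near (289, 124) and (343, 200). The base is at top left (150, 40). The others are decoys. Next I'll go over the base.

Call:
{"fn": "step_arm", "kwargs": {
  "deltas": "0.4 -0.4 0 0 -1;0.75 -0.8 0 0 -1;0.75 -0.8 0 0 -1;0.75 -0.8 0 0 -1;0.75 -0.8 0 0 -1;0.75 -0.8 0 0 -1;0.45 -0.7 0 0 -1;0 0 0 0 -1;0 0 0 0 -1"
}}

```text
time: 3.05
position: [0.5536, -0.0238, 0.4046]
tool_rot: [3.106, 0.469, -0.0]
contact_force: [-0.4, -0.1, 0.1]
grip_width: 0.997
grasp_force: 0.0
```

```bash
python3 - <<'E'
from h import *
s,c=look(["gear_hub","shaft_top","dowel_a","cover_grip","hole_a"],"w2.png")
E
```

```text
t 3.05 [ 0.5536 -0.0238  0.4046] yaw 17.19
gear_hub 0.86 [184.9  83.5] [0.4483 0.2889 0.036 ]
shaft_top 0.75 [168.6 308.8] [ 0.5611 -0.0114  0.056 ]
dowel_a 0.79 [112.1 291.7] [0.6121 0.0228 0.048 ]
dowel_a 0.72 [166.8 309.8] [ 0.5615 -0.0122  0.048 ]
dowel_a 0.66 [214.  331.3] [ 0.5166 -0.0509  0.048 ]
dowel_a 0.56 [189.   23.8] [0.4067 0.4248 0.048 ]
cover_grip 0.91 [307.5 464.8] [ 0.4443 -0.2686  0.065 ]
cover_grip 0.88 [333.9 289.3] [ 0.3419 -0.0492  0.065 ]
cover_grip 0.66 [350.4 577.5] [ 0.3767 -0.6475  0.065 ]
hole_a 0.9 [260.6 433.9] [ 0.4785 -0.2178  0.012 ]
hole_a 0.69 [307.3 334. ] [ 0.3647 -0.1067  0.012 ]
hole_a 0.61 [356.5 551.5] [ 0.313  -0.6579  0.012 ]
hole_a 0.57 [318.4 584.2] [ 0.4265 -0.679   0.012 ]
hole_a 0.55 [312.2 257. ] [ 3.19e-01 -3.00e-04  1.20e-02]
```

View pics/w2.png

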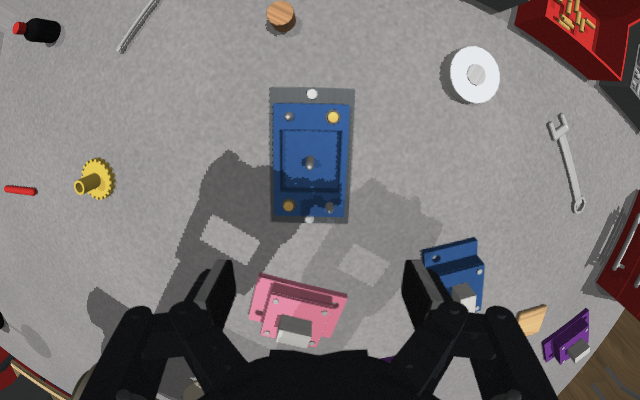

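Base centre is at (310, 165) with dowels at (289, 117) and (330, 207). The gear is at (95, 182). I'll move above the gear and lower.

Call:
{"fn": "step_arm", "kwargs": {
  "deltas": "0 -0.4 0 0 -1;0 -0.9 0 0 -1;0 -0.95 0.1 0 -1;-0.1 -0.95 0.3 0 -1;-0.1 -0.95 0.4 0 -1;0 -0.95 0.4 0 -1;0 -0.95 0.4 0 -1;0 -0.95 0.4 0 -1;0 -0.8 0.4 0 -1;0 -0.45 0.2 0 -1;0 0 0 0 -1;0 0 0 0 -1"
}}

```text
time: 4.55
position: [0.4482, 0.2896, 0.301]
tool_rot: [3.106, 0.471, 0.0]
contact_force: [0.2, -0.1, 0.6]
grip_width: 0.999
grasp_force: 0.0
```

```bash
python3 - <<'E'
from h import *
s,c=look(["gear_hub"],"w3.png")
for d in ctrl.silhouettes("gear_hub",c)[:2]: print(d["p"],d["extent"])
E
```

```text
t 4.55 [0.4482 0.2896 0.301 ] yaw 17.23
gear_hub 0.74 [204.3 325.6] [0.4512 0.284  0.036 ]
0.85 [287.6, 160.2, 71.8, 66.6]
```

View pics/w3.png

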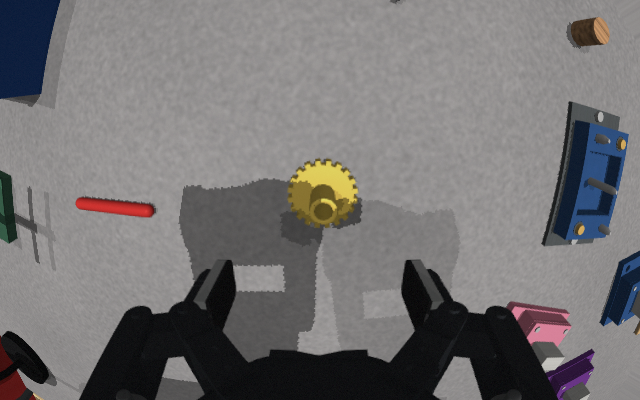

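Hub top centre shows at (col 323, row 211) and disc centre at about (323, 193).

```bash
python3 - <<'E'
from h import *
s=ctrl.read_state();c=ctrl.read_camera("wrist")
print(onz(c,(210.5,323),.052,s),onz(c,(193,323),.012,s),onz(c,(204.3,324.5),.036,s))
E
```

```text
[0.45200112 0.2856224  0.052     ] [0.45323874 0.28543311 0.012     ] [0.45168833 0.28403763 0.036     ]
```

Call:
{"fn": "step_arm", "kwargs": {
  "deltas": "0.06 0.13 0.3 0 -1;0 0 0.5 0 -1;0 0 0.5 0 -1;0 0 0.5 0 -1;0 0 0.5 0 -1;0 0 0.3 0 -1;0 0 0 0 0;0 0 0 0 1;0 0 0 0 1;0 0 0 0 1;0 0 0 0 1;0 0 0 0 1",
  "newtons": 40
}}

```text
time: 5.95
position: [0.4525, 0.2852, 0.1976]
tool_rot: [-3.106, -0.469, -0.002]
contact_force: [-0.4, -0.2, 6.0]
grip_width: 0.248
grasp_force: 39.1
```

Call:
{"fn": "step_arm", "kwargs": {
  "deltas": "0 0 -0.3 0 1;0 0 -0.7 0 1;0 0.4 -0.7 0 1;-0.1 0.8 -0.7 0 1;-0.1 0.9 -0.4 0 1;-0.15 0.9 -0.26 0 1;-0.15 0.9 0 0 1;-0.15 0.9 0 0 1;-0.15 0.9 0 0 1;-0.15 0.9 0 0 1;0 0.85 0 0 1;0 0.5 0 0 1"
}}

```text
time: 7.15
position: [0.5102, -0.0321, 0.32]
tool_rot: [3.106, 0.466, 0.001]
contact_force: [0.7, 0.3, 0.1]
grip_width: 0.249
grasp_force: 39.3
```

Call:
{"fn": "step_arm", "kwargs": {
  "deltas": "0 0 0 0 1;0 0 0 0 1"
}}

```text
time: 7.35
position: [0.5097, -0.0296, 0.3195]
tool_rot: [-3.106, -0.468, -0.0]
contact_force: [-0.7, 0.2, -0.4]
grip_width: 0.247
grasp_force: 39.3
```

```bash
python3 - <<'E'
from h import *
s,c=look(["shaft_top","dowel_a","base"],"w4.png",dict(base=0))
cv2.imwrite("pics/w4.png",cv2.resize(c["color"][60:360,160:480,::-1],(640,600),interpolation=cv2.INTER_CUBIC))
for n in("top","side"):
    c=ctrl.read_camera(n)
    for k in("shaft_top","dowel_a"):
        for d in ctrl.tip_of(k,c)[:3]: print(n,k,round(d["p"],2),np.round(d["centre"],1),np.round(onz(c,d["centre"],Z[k]),4))
E
```

```text
t 7.35 [ 0.5097 -0.0296  0.3195] yaw -342.86
shaft_top 0.58 [135.2 316.4] [ 0.5633 -0.0119  0.056 ]
dowel_a 0.72 [196.5 343.6] [ 0.5212 -0.0479  0.048 ]
dowel_a 0.66 [ 65.3 290.2] [0.6086 0.0228 0.048 ]
dowel_a 0.22 [261.5 471.2] [ 0.4957 -0.1904  0.048 ]
base 0.8 [127.7 310.5] [ 0.5619 -0.0062  0.    ]
top shaft_top 0.69 [179.2 312.1] [ 0.5643 -0.0169  0.056 ]
top shaft_top 0.37 [150.5 184.9] [0.6561 0.4325 0.056 ]
top dowel_a 0.72 [167.  302.1] [0.6076 0.0195 0.048 ]
top dowel_a 0.68 [192.  319.8] [ 0.5205 -0.0448  0.048 ]
side shaft_top 0.98 [216.8 300.5] [ 0.5658 -0.0076  0.056 ]
side dowel_a 0.93 [222.6 284.3] [0.6111 0.0248 0.048 ]
side dowel_a 0.82 [213.  318.8] [ 0.5155 -0.0509  0.048 ]
side dowel_a 0.7 [192.2 340.1] [ 0.4725 -0.183   0.048 ]
```

View pics/w4.png

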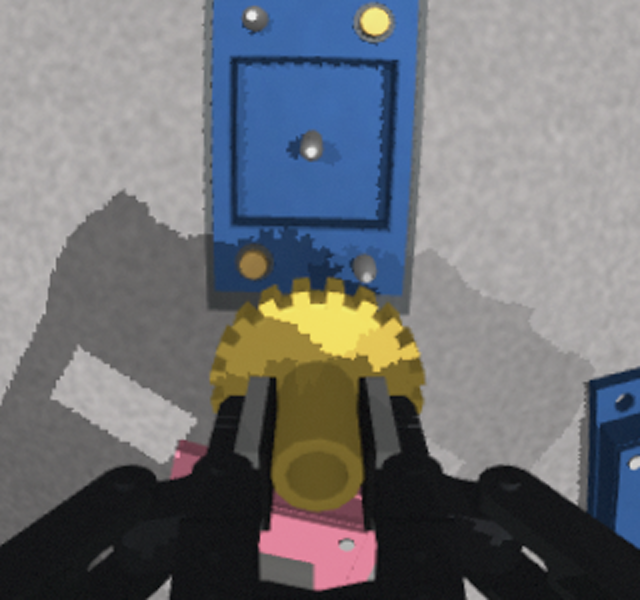

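Shaft tip is at full-frame (315.5, 135), and the gear is held straight with its hub top at about (319, 296). Next: refine the base pose from the pocket corners and the hub's in-hand offset.

```bash
python3 - <<'E'
from h import *
s=ctrl.read_state();c=ctrl.read_camera("wrist")
P=np.array([onz(c,(60+y/2,160+x/2),.03,s)[:2] for x,y in [(233,58),(397,61),(388,229),(232,221)]])
q=np.array([[36,34],[36,-34],[-36,-34],[-36,34]])/1000
zq=q@[1,1j]; zp=P@[1,1j]; k=np.vdot(zq,zp-zp.mean())
print("centre",P.mean(0),"yaw",np.degrees(np.angle(k)),"scale",abs(k)/np.vdot(zq,zq).real)
print("plungers",[onz(c,(60+y/2,160+x/2),.036,s)[:2] for x,y in [(374,21),(253,264)]])
print("hub",onz(c,(296.5,319),s["position"][2]-.145,s)-s["position"], s["position"])
E
```

```text
centre [ 0.5635959  -0.01158839] yaw 15.299413832326547 scale 0.9803602333477669
plungers [array([ 0.61896734, -0.02004169]), array([ 0.5075617 , -0.00239279])]
hub [ 0.00045304 -0.00061569 -0.145     ] [ 0.50994689 -0.02967159  0.31914379]
```

Call:
{"fn": "step_arm", "kwargs": {
  "deltas": "0.3 -0.01 0 0 1;0.5 -0.015 0.1 0 1;0.4 -0.02 0.3 0 1;0.2 0 0.4 0 1;0 0 0.4 0 1;0 0 0.15 0 1;0 0 0 0 1;0 0 0 0 1"
}}

```text
time: 8.7
position: [0.5629, -0.0118, 0.2655]
tool_rot: [3.106, 0.469, 0.001]
contact_force: [0.0, -0.1, -0.5]
grip_width: 0.248
grasp_force: 39.3
```

Call:
{"fn": "step_arm", "kwargs": {
  "deltas": "0 0 0.1 0 1;0 0 0.15 0 1;0 0 0.15 0 1;0 0 0 0 1"
}}

```text
time: 9.1
position: [0.5628, -0.0116, 0.2482]
tool_rot: [-3.106, -0.469, 0.003]
contact_force: [0.7, -1.0, 0.3]
grip_width: 0.248
grasp_force: 39.3
```

It's on the shaft with no contact force, so I'll continue down.

Call:
{"fn": "step_arm", "kwargs": {
  "deltas": "0 0 0.15 0 1;0 0 0.2 0 1;0 0 0.2 0 1;0 0 0.2 0 1;0 0 0.15 0 1;0 0 0.06 0 1;0 0 0 0 1"
}}

```text
time: 9.8
position: [0.563, -0.0116, 0.2103]
tool_rot: [-3.106, -0.469, 0.001]
contact_force: [0.8, -0.8, -0.9]
grip_width: 0.249
grasp_force: 39.3
```

Call:
{"fn": "step_arm", "kwargs": {
  "deltas": "0 0 0.05 0 1;0 0 0.03 0 1;0 0 0 0 1"
}}

```text
time: 10.1
position: [0.563, -0.0117, 0.2077]
tool_rot: [3.106, 0.469, 0.0]
contact_force: [0.2, 0.6, 0.1]
grip_width: 0.248
grasp_force: 39.3
```

Call:
{"fn": "step_arm", "kwargs": {
  "deltas": "0 0 0.04 0 1;0 0 0 0 1"
}}

```text
time: 10.3
position: [0.5629, -0.0116, 0.2076]
tool_rot: [3.106, 0.469, 0.002]
contact_force: [-5.0, 0.1, 14.4]
grip_width: 0.245
grasp_force: 40.7
```

Call:
{"fn": "step_arm", "kwargs": {
  "deltas": "0 0 -0.03 0 0.3;0 0 0 0 -0.3;0 0 0 0 -1;0 0 0 0 -1;0 0 -0.4 0 -1;0 0 -0.8 0 -1;0 0 -0.8 0 -1;0 0 -0.8 0 -1;-0.4 0.4 -0.2 0 -1;-0.4 0.5 0 0 -1;0 0 0 0 -1"
}}

```text
time: 11.4
position: [0.5424, -0.0573, 0.3273]
tool_rot: [3.106, 0.465, 0.0]
contact_force: [-0.2, -0.3, -0.2]
grip_width: 1.002
grasp_force: 0.0
```

```bash
python3 - <<'E'
from h import *
s,c=look(["gear_hub","cover_grip"],None,dict(gear_hub=.046))
cv2.imwrite("pics/w5.png",cv2.resize(c["color"][20:320,220:540,::-1],(640,600),interpolation=cv2.INTER_CUBIC))
E
```

```text
t 11.4 [ 0.5424 -0.0573  0.3273] yaw 17.04
gear_hub 0.76 [166.  272.8] [ 0.5592 -0.0132  0.046 ]
cover_grip 0.9 [372.3 594.9] [ 0.3705 -0.6644  0.065 ]
cover_grip 0.7 [365.3 263.9] [ 0.3456 -0.0552  0.065 ]
```

View pics/w5.png

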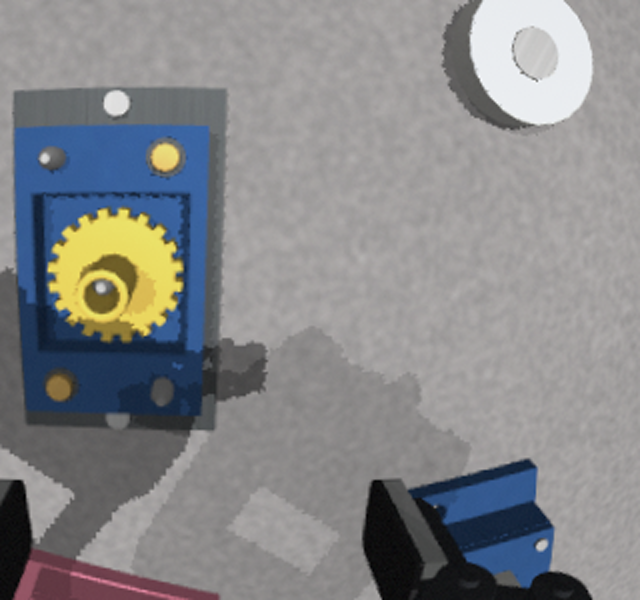

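The gear sits home: the shaft tip shows in its bore at crop (102, 290), and the disc is inside the pocket. The plunger tops at crop (166, 157) and (60, 386) give another base pose estimate.

```bash
python3 - <<'E'
from h import *
s=ctrl.read_state();c=ctrl.read_camera("wrist")
g=lambda x,y,z:onz(c,(20+y/2,220+x/2),z,s)[:2]
a,b=g(166,157,.036),g(60,386,.036);d=a-b
print("plungers",(a+b)/2,np.hypot(*d),np.degrees(np.arctan2(d[1],d[0]))+24.78)
print("shaft",g(102,287,.056))
P=np.array([g(*p,.03) for p in [(15,128),(209,126),(201,413),(27,410)]])
q=np.array([[66,42],[66,-42],[-66,-42],[-66,42]])/1000
zq=q@[1,1j]; zp=P@[1,1j]; k=np.vdot(zq,zp-zp.mean())
print("outline",P.mean(0),np.degrees(np.angle(k)),abs(k)/np.vdot(zq,zq).real)
E
```

```text
plungers [ 0.56432841 -0.00969488] 0.11219745176231663 15.669660105665125
shaft [ 0.56396941 -0.00974658]
outline [ 0.56367428 -0.00931141] 15.917799857111605 0.9865202749850223
```

Call:
{"fn": "step_arm", "kwargs": {
  "deltas": "-0.5 0.6 0 0 -1;-0.7 0.75 0 0 -1;-0.7 0.75 0 0 -1;-0.7 0.75 0 0 -1;-0.7 0.75 0 0 -1;-0.5 0.55 0 0 -1;0 0 0 0 -1;0 0 0 0 -1"
}}

```text
time: 12.4
position: [0.4471, -0.2587, 0.3269]
tool_rot: [-3.106, -0.468, 0.0]
contact_force: [1.0, 0.3, -0.8]
grip_width: 0.998
grasp_force: 0.0
```

```bash
python3 - <<'E'
from h import *
s,c=look(["cover_grip","hole_a"])
cv2.imwrite("pics/w6.png",cv2.resize(c["color"][60:360,160:480,::-1],(640,600),interpolation=cv2.INTER_CUBIC))
E
```

```text
t 12.4 [ 0.4471 -0.2587  0.3269] yaw -342.85
cover_grip 0.98 [242.3  94.5] [ 0.3414 -0.0517  0.065 ]
cover_grip 0.93 [331.5 574.9] [ 0.3717 -0.6656  0.065 ]
cover_grip 0.59 [206.6 329.8] [ 0.4502 -0.2674  0.065 ]
hole_a 0.81 [283.2 579.3] [ 0.4252 -0.6812  0.012 ]
hole_a 0.79 [217.3 162.3] [ 0.3669 -0.1073  0.012 ]
hole_a 0.74 [337.  535.3] [ 0.3183 -0.658   0.012 ]
hole_a 0.64 [ 21.8 126.1] [ 0.5612 -0.0184  0.012 ]
hole_a 0.63 [144.5 290.6] [ 0.4795 -0.2221  0.012 ]
```

View pics/w6.png

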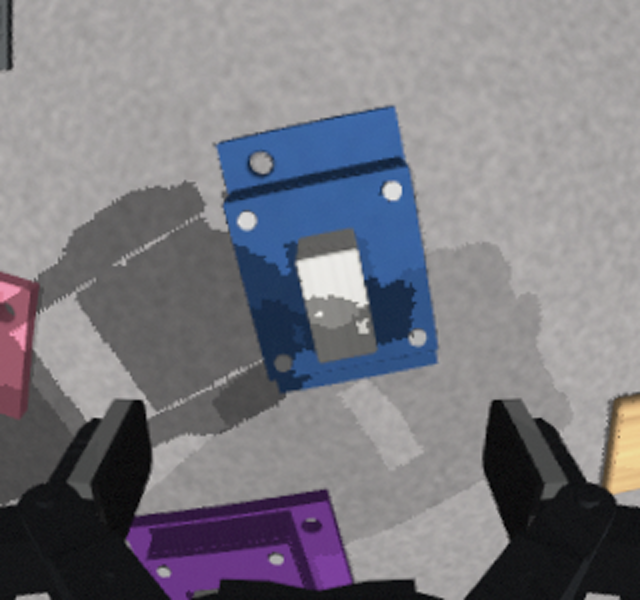

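The block's top face has crop corners (296, 260), (356, 249), (376, 351), (319, 362). The hole is at (261, 163) and roof screws at (247, 221), (392, 190), (418, 337), (283, 363).

```bash
python3 - <<'E'
from h import *
s=ctrl.read_state();c=ctrl.read_camera("wrist")
g=lambda x,y,z:onz(c,(60+y/2,160+x/2),z,s)[:2]
def fit(px,q,z):
    P=np.array([g(*p,z) for p in px]); zq=np.array(q)@[1,1j]; zp=P@[1,1j]; k=np.vdot(zq,zp-zp.mean())
    print(P.mean(0),np.degrees(np.angle(k)),abs(k)/np.vdot(zq,zq).real)
r=lambda a,b:np.array([[a,b],[a,-b],[-a,-b],[-a,b]])/1000
fit([(296,260),(356,249),(376,351),(319,362)],r(22,12),.076)
fit([(247,221),(392,190),(418,337),(283,363)],r(36,33),.043)
f=[g(218,143,.012),g(394,106,.012)];d=f[0]-f[1];print("flange front",np.mean(f,0),np.degrees(np.arctan2(d[1],d[0]))-90)
h=g(261,163,.012);a=np.radians(29);print("hole",h, h-np.array([[np.cos(a),-np.sin(a)],[np.sin(a),np.cos(a)]])@[.052,.024])
E
```

```text
[ 0.44854211 -0.26588141] 28.96093413577152 0.9619950773392256
[ 0.44794664 -0.26636103] 29.372900645652297 0.9393220358722525
flange front [ 0.50575977 -0.23452855] 29.153369808981083
hole [ 0.48239139 -0.22038259] [ 0.4485466  -0.26658356]
```

Call:
{"fn": "step_arm", "kwargs": {
  "deltas": "-0.02 0.19 0.2 0 -1;0 0 0.4 -0.8 -1;0 0 0.5 -0.8 -1;0 0 0.5 -0.8 -1;0 0 0.5 0 -1;0 0 0.35 0 -1;0 0 0.17 0 -1;0 0 0 0 0.2;0 0 0 0 1;0 0 0 0 1;0 0 0 0 1;0 0 0 0 1",
  "newtons": 80
}}

```text
time: 13.8
position: [0.4484, -0.2665, 0.223]
tool_rot: [3.039, 0.791, 0.001]
contact_force: [0.2, -0.2, 3.9]
grip_width: 0.267
grasp_force: 79.5
```

Call:
{"fn": "step_arm", "kwargs": {
  "deltas": "0 0 -0.2 0 1;0 0 -0.5 0 1;0 0 -0.6 0 1;0 0 -0.6 0.9 1;0 0 -0.4 0.9 1;0 0 -0.2 0.9 1;0.1 -0.4 0 0 1;0.1 -0.7 0 0 1;0.2 -0.8 0 0 1;0.2 -0.8 0 0 1;0.2 -0.8 0 0 1;0.2 -0.8 0 0 1"
}}

```text
time: 15.0
position: [0.4395, -0.0879, 0.322]
tool_rot: [-3.111, -0.431, 0.002]
contact_force: [1.3, 1.5, -2.6]
grip_width: 0.263
grasp_force: 78.8
```

Call:
{"fn": "step_arm", "kwargs": {
  "deltas": "0 -0.7 0 0 1;0 -0.35 0 0 1;0 0 0 0 1;0 0 0 0 1"
}}

```text
time: 15.4
position: [0.4291, -0.0499, 0.3224]
tool_rot: [3.112, 0.43, 0.0]
contact_force: [-0.0, 0.9, -2.8]
grip_width: 0.265
grasp_force: 78.8
```

```bash
python3 - <<'E'
from h import *
s,c=look(["cover_grip","hole_a","shaft_top","dowel_a"])
cv2.imwrite("pics/w7.png",cv2.resize(c["color"][0:300,160:480,::-1],(640,600),interpolation=cv2.INTER_CUBIC))
E
```

```text
t 15.4 [ 0.4291 -0.0499  0.3224] yaw 15.73
cover_grip 0.98 [320.3 638.4] [ 0.3726 -0.6693  0.065 ]
cover_grip 0.68 [387.4 444.7] [ 0.2393 -0.2696  0.065 ]
cover_grip 0.62 [280.4 319.7] [ 0.366  -0.0694  0.065 ]
hole_a 0.82 [328.8 604.6] [ 0.3161 -0.659   0.012 ]
hole_a 0.81 [380.9 402.5] [ 0.1866 -0.2449  0.012 ]
hole_a 0.8 [273.4 247.2] [ 0.3179 -0.0022  0.012 ]
hole_a 0.76 [157. 279.] [ 0.4493 -0.0072  0.012 ]
hole_a 0.72 [279.9 636.9] [ 0.4292 -0.6716  0.012 ]
shaft_top 0.69 [ 28.6 316.7] [ 0.5615 -0.0118  0.056 ]
dowel_a 0.87 [ 94.9 346.5] [ 0.5189 -0.0476  0.048 ]
```

View pics/w7.png

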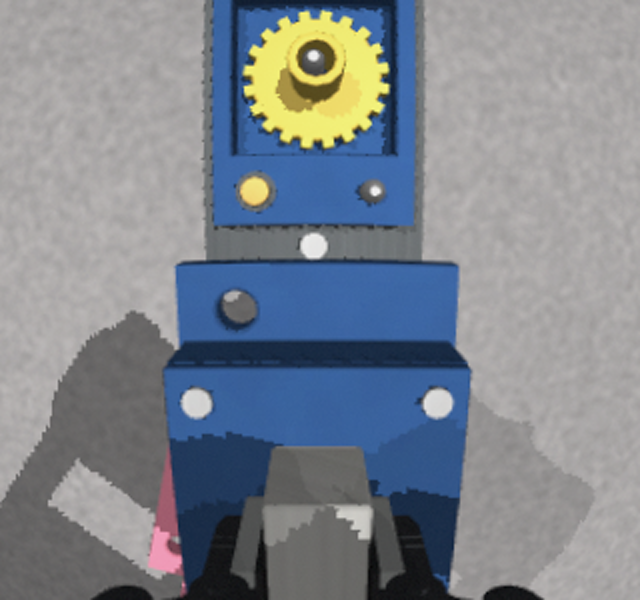

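The cover is held square with its front edge at crop row 263 (cols 176–459) and its hole at (238, 307). The base has its plunger at (255, 190), dowel at (375, 190), shaft tip at (315, 57) and near edge from (212, 223) to (415, 226).

```bash
python3 - <<'E'
from h import *
s=ctrl.read_state();c=ctrl.read_camera("wrist");p=s["position"]
y=2*np.arctan2(s["tool_rot"][1],s["tool_rot"][0]); ex=np.array([np.cos(y),np.sin(y)]);ey=np.array([np.sin(y),-np.cos(y)])
def g(n,x,yy,z,l):
    q=onz(c,(yy/2,160+x/2),z,s)[:2]-p[:2]; t=np.array([q@ex,q@ey])*1000
    print(n,np.round(t,1),"-> centre if aligned",np.round(t-np.array([l[0],-l[1]]),1)); return t
print(p,np.degrees(y))
zc=p[2]-.223+.012
g("hole",238,307,zc,(52,24)); a=g("fl",176,263,zc,(66,42));b=g("fr",459,263,zc,(66,-42));print("cover yaw err",np.degrees(np.arctan2(*(b-a))))
g("rl",196,403,zc+.031,(36,33));g("rr",438,403,zc+.031,(36,-33))
u=g("pl",255,190,.036,(-52,24));g("dw",375,190,.048,(-52,-24));a=g("bl",212,223,.03,(-66,42));b=g("br",415,226,.03,(-66,-42));print("base yaw err",np.degrees(np.arctan2(*(b-a))))
g("shaft",315,57,.056,(0,0))
E
```

```text
[ 0.42916982 -0.0503373   0.32222919] 15.622331044836544
hole [ 52.1 -22.7] -> centre if aligned [0.1 1.3]
fl [ 65.7 -40.8] -> centre if aligned [-0.3  1.2]
fr [65.7 42.1] -> centre if aligned [-0.3  0.1]
cover yaw err 0.023622928013645766
rl [ 33.1 -30.5] -> centre if aligned [-2.9  2.5]
rr [33.1 31.4] -> centre if aligned [-2.9 -1.6]
pl [ 87.1 -24.5] -> centre if aligned [139.1  -0.5]
dw [87.  22.8] -> centre if aligned [139.   -1.2]
bl [ 73.7 -43.4] -> centre if aligned [139.7  -1.4]
br [72.4 41.4] -> centre if aligned [138.4  -0.6]
base yaw err -0.90546575709361
shaft [137.8  -0.3] -> centre if aligned [137.8  -0.3]
```

Call:
{"fn": "step_arm", "kwargs": {
  "deltas": "0.3 -0.035 0 0 1;0.6 0 0 0 1;0.7 0 0 0 1;0.7 0 0 0 1;0.6 0 0 0 1;0.4 0 0 0 1;0.17 0 0.2 0 1;0 0 0.3 0 1;0 0 0.4 0 1;0 0 0.15 0 1;0 0 0.05 0 1;0 0 0 0 1"
}}

```text
time: 16.9
position: [0.5621, -0.0109, 0.2783]
tool_rot: [-3.112, -0.428, 0.0]
contact_force: [0.6, 0.2, -2.5]
grip_width: 0.265
grasp_force: 78.9
```

```bash
python3 - <<'E'
from h import *
s,c=look([])
print(s["contact_force"])
c1=ctrl.read_camera("side")
a=cv2.resize(c1["color"][170:250,250:350],(750,600),interpolation=cv2.INTER_CUBIC)
cv2.imwrite("pics/s8.png",a[:,:,::-1])
E
```

```text
t 16.9 [ 0.5621 -0.0109  0.2783] yaw -344.34
[ 0.55128935  0.23358138 -2.47759836]
```

View pics/s8.png

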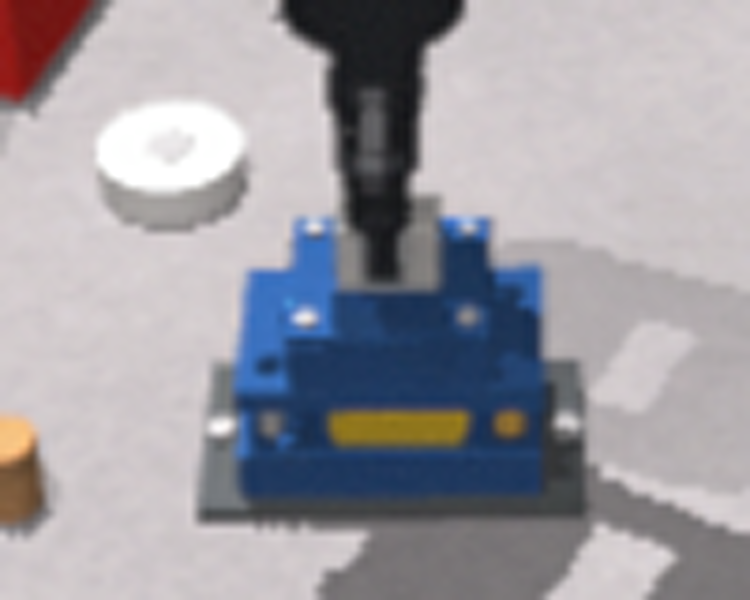

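The cover hangs aligned over the base, with its left flange edge in line and its hole above the dowel. Descending gently.

Call:
{"fn": "step_arm", "kwargs": {
  "deltas": "0 0 0.1 0 1;0 0 0.1 0 1;0 0 0.08 0 1;0 0 0 0 1"
}}

```text
time: 17.4
position: [0.5621, -0.0107, 0.2666]
tool_rot: [-3.112, -0.428, 0.001]
contact_force: [-0.5, -0.2, -1.6]
grip_width: 0.267
grasp_force: 78.9
```

Call:
{"fn": "step_arm", "kwargs": {
  "deltas": "0 0 0.08 0 1;0 0 0.08 0 1;0 0 0 0 1"
}}

```text
time: 17.7
position: [0.5624, -0.0108, 0.2604]
tool_rot: [-3.112, -0.428, -0.0]
contact_force: [1.0, 0.5, -2.1]
grip_width: 0.265
grasp_force: 78.9
```

Call:
{"fn": "step_arm", "kwargs": {
  "deltas": "0 0 0.06 0 1;0 0 0.05 0 1;0 0 0.04 0 1;0 0 0 0 1"
}}

```text
time: 18.1
position: [0.5623, -0.0108, 0.255]
tool_rot: [3.112, 0.428, 0.001]
contact_force: [0.2, -0.9, 4.3]
grip_width: 0.267
grasp_force: 79.6
```

Call:
{"fn": "step_arm", "kwargs": {
  "deltas": "0 0 0.03 0 1;0 0 0.02 0 1;0 0 0 0 1"
}}

```text
time: 18.4
position: [0.5623, -0.0108, 0.2531]
tool_rot: [3.112, 0.428, 0.001]
contact_force: [0.6, 0.2, 5.6]
grip_width: 0.262
grasp_force: 79.9
```

Call:
{"fn": "step_arm", "kwargs": {
  "deltas": "0 0 0.02 0 1;0 0 0 0 1"
}}

```text
time: 18.6
position: [0.5622, -0.0107, 0.253]
tool_rot: [3.112, 0.429, 0.002]
contact_force: [-2.7, 1.7, 12.2]
grip_width: 0.269
grasp_force: 80.8
```

Call:
{"fn": "step_arm", "kwargs": {
  "deltas": "0 0 0.02 0 1;0 0 0 0 1;0 0 0 0 1"
}}

```text
time: 18.9
position: [0.5622, -0.0106, 0.253]
tool_rot: [3.111, 0.429, 0.003]
contact_force: [-6.0, 1.2, 19.5]
grip_width: 0.264
grasp_force: 81.8
```

The cover has stopped hard at z = 0.253, which is exactly 30 mm above its pickup height, with a net push of about 22 N against an 8 N spring. I'll check that no gap shows in the side view, then hand in.

```bash
python3 - <<'E'
from h import *
c=ctrl.read_camera("side");a=c["color"][170:250,280:330].astype(int)
y=(a[...,0]>a[...,2]+50)&(a[...,1]>a[...,2]+30)
print("yellow px in gap",y.sum())
s=ctrl.read_state();print(s["time"],s["position"],s["contact_force"])
if y.sum()<3: print(ctrl.finish_job())
E
```

```text
yellow px in gap 0
18.95 [ 0.56215847 -0.01060097  0.2530016 ] [-6.06691051  2.24320891 18.16656002]
the job is handed in; nothing more can be done
None
```

The gear is home on the shaft and released. The blue upper half is on its dowels and pressed down flush, with the arm still holding it shut at about 20 N, and the job was handed in at 18.95 s.

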